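Roll a vial down the lane and seat it against the sprung stop

TASK

Roll the vial that lies in the metal lane down to the stop by pushing its side gently, without lifting it or letting it run away. The stop has been clamped at an unknown place near the two marked lines, so find it by feel: press the vial against the sprung pad with about 6 N for a good half second and never harder than 15 N, then back off slowly, because the pad springs back, and leave the vial lying still in the lane with its axis between the two lines. Do not push on the stop itself or disturb the other things on the bench.

Things in the scene. Friction and masses are not known exactly. Their poses are not given: they have to be found in the camera images.
- rolling_vial_center (a point): middle of the vial to roll: white-capped glass vial, a smooth cylinder 23.6 mm across, 58 mm long, 20-45 g, lying across the lane (about 4 mm play to each wall). The point is half-way along it on its axis, 11.8 mm above the lane floor; starts at lane y -75 to -35 mm. It rolls with slight resistance and, pushed at 30 mm/s or less, stops within a few mm. z: along it to the cap
- rolling_vial: the same vial; origin at the centre of its base (one flat end), z along its axis to the cap end, 58 mm long
- lane: fixed rolling lane: aluminium channel 260 mm long, 88 wide; black rubber floor 10 mm above the worktop, side walls 66 mm apart with tops 24 mm above the worktop. Origin on the worktop under its centre; y along the lane towards the stop, x across, z up. Open end at y = -130 mm. Nothing but the vial stands in the lane before the stop
- lines_mid (a point): point on the lane floor, middle of its width, half-way between two thin white lines across the floor (lane y = 33 and 77 mm; this point is at y = 55 mm). The vial's first touch of the stop's pad comes with the vial's centre 16 mm or less before or after this point along the lane: where exactly is not measured and differs each time
- stop_bracket: the stop at the lane's far end; frame same as the lane's. End bracket with a carriage clamped by its rods (knob top 49 mm above worktop; does not slip) that bears a sprung pad: rubber-faced plate 50 mm wide, 12.5 to 32.5 mm above the worktop, facing -y. The pad yields at 4 N per mm, is at its end after 6 mm (24 N). The frame does not tell where the carriage is clamped
- tape_roll: bystander: roll of paper tape lying flat, 72 mm across, 24 mm high; origin under its centre
- beaker: bystander: empty clear beaker, 69 mm across, 108 mm high; origin under its centre
- vial_1: bystander: upright vial, 24 mm across, 58 mm high; origin under its centre
- vial_4: bystander: upright vial, 24 mm across, 58 mm high; origin under its centre
Not all that is in view belongs to the job. What is shaped like the rolling_vial but blue or pink is not meant.

How it is judged:
On the way, in this order (a step that is already met when the one before it is completed fails the run):
1. the vial has been rolled on the lane floor past the first line (y of rolling_vial_center in the frame of lane between 0.033 and 0.085 m and z of rolling_vial_center in the frame of lane below 0.03 m), for 0.02 s.
2. the vial is pressed against the sprung pad with 3 to 12 N for 0.3 s (contact force between rolling_vial and stop_bracket between 3 and 12 N), for 0.3 s.
At the end, for the whole second after the job is handed in: the vial lies on the lane floor, across the lane (within 0.3 rad), at rest (under 10 mm/s), its centre between the two lines (y of the lane from 33 to 77 mm) (y of rolling_vial_center in the frame of lane between 0.033 and 0.077 m and z of rolling_vial_center in the frame of lane below 0.027 m and linear speed of rolling_vial below 0.01 m/s and angle between rolling_vial's own z axis and vertical above 1.45 rad and angle between the z axis of rolling_vial and the x axis of lane, either way round below 0.3 rad); the robot touches nothing.
It fails at once if the vial is driven against the stop with more than 15 N (contact force between rolling_vial and stop_bracket above 15 N).
It fails at once if the vial is lifted more than 8 mm off the lane floor (z of rolling_vial_center in the frame of lane above 0.03 m).
It fails at once if the vial runs faster than 0.3 m/s (linear speed of rolling_vial above 0.3 m/s).
It fails at once if the robot pushes on the stop itself (over 3 N) (contact force between any of the fingers, the arm and stop_bracket above 3 N).
It fails at once if a bystander is moved more than 20 mm (distance of any of tape_roll, beaker, vial_1, vial_4 from where it was at the start of the episode above 0.02 m).
It also fails if it takes over 45 s, if anything falls off the work surface, if the arm or the gripper's body presses on something with over 40 N, if the wrist force passes 120 N, or if a joint passes its speed limit or range.

ROBOT

A 6-joint arm with a two-finger parallel gripper is mounted at the origin on a cart in front of the work surface, level with it; the furniture and walls round the work are solid. World frame = base frame: x ahead of the robot, y to its left, z up, the work surface at z = 0. Lengths are in m, angles in rad, forces in N, time in s.
With the tool pointing down it reaches from about 0.325 to 0.775 m from the base axis. Payload 5.5 kg.
Tool frame: the origin (TCP) lies on the centre line of the jaws, within the pads' length; the fingertips stand 11 mm ahead of it and the grasp point (between the pads) lies 8 mm behind it; z points along the fingers, y is the direction in which the jaws open and shut (so a half turn about z gives the same grasp; the last joint's range is limited). The gripper opens to 85 mm and grips with 20 to 120 N. Pads are 22 mm wide; open, the fingers measure 114 mm over their backs; the gripper's body (76 mm by 85 mm) begins 54 mm behind the grasp point. The pads swing forward as they close: fully open they stand 13 mm farther back than shut.
Start: joints at [1.262, 0.091, 1.231, -0, 1.82, -0.057], TCP at [0.149, 0.581, 0.242] pointing down, gripper open.
Joint ranges: [-2.87, 2.87], [-0.86, 2.18], [0.17, 2.46], [-1.51, 4.65], [0.06, 2.69], [-2.65, 2.65]. Speed limits (rad/s): [2.57, 2.57, 3.01, 3.14, 3.14, 3.14].

INTERFACE

Orientations are given as a rotation vector (axis times angle).
In Python, from rig import robot gives the robot as it stands. The module is installed in compiled form; this text tells all that it offers.
- The arm moves only by the tool arm_command, never from a script. Its argument "rows" is a list of rows, each a list of 7 numbers: the opening in per cent of the stroke, from 0 (shut) to 100 (fully open), then the shift along the world's x, y, z in m, then the turn, a rotation vector about the world's x, y, z in rad. In form: [[gripper, tx, ty, tz, wx, wy, wz], ...]. A call has 1 to 8 rows; each row is the pose to reach, as a shift and turn from the pose commanded when the call began; what a row does not reach only later rows make up. A row lasts 1/10 s, in which the tool goes at most 50 mm and 8.59 degrees, less where a joint would pass 70% of its speed; a pose out of reach is approached as far as the arm can. A call with a gripper value outside its range is refused whole. The fingers move at their own pace and stop on an object; "force" is the grip in N (left out, the last holds). Time passes only in rows, so rows that repeat a pose let the fingers close. It gives the time, the measured TCP pose, the force and the opening at its end, in the units of the state.
- robot.get_obs(): the state, without advancing time (a new reading comes with each control period).
- robot.snapshot(name): name is "scene" or "top"; returns the picture (420x560x3 uint8, red, green, blue); there is no depth.
- robot.calibration(name): a dict with "mtx" (3x3 intrinsics, pixels), "cam_to_world" (4x4, takes a point from camera to world coordinates). Camera axes: x right, y down, z forward; pixel columns grow to the right and rows downward; lengths in m; the calibration is good to about 2 mm. A picture is of the moment at which its call begins. calibration takes no time and is no camera call.
- robot.close_job(): hands the job in, once; it reports no verdict.
The state is a dict: "time": time; "qpos": joint angles; "dq": joint speeds; "tau": joint torques, N m; "ee_pos": TCP position; "tcp_rot": TCP orientation; "wrist_force": force on the tool from outside, world axes, zero at the start; "wrist_torque": the same for the moment, N m; "opening": finger opening in m.
Only numpy, scipy, OpenCV 4.12 (cv2) and the standard library are available. Lean on these libraries where they do the work, as an engineer would, in place of code of your own. Each camera call takes 0.05 s, during which the arm holds its last target.

## Working session

There is one attempt and no reset: what is moved stays moved. The work goes in short steps, Python scripts to look and compute and a tool call to move; the robot and the scene stay as the last step left them, time stands still between calls to the robot, and variables do not carry over. Pictures are saved under pics/ and viewed, and the job is handed in when it is done.

Besides the shell and the picture viewer there is one more tool, called after ">>>" by a JSON object that holds its "api" and its "payload". arm_command: Moves the arm, as the interface text tells. Its arguments: {"type":"object","properties":{"rows":{"type":"array","items":{"type":"array","items":{"type":"number"}}},"force":{"type":"number"}},"required":["rows"]}

```bash
mkdir -p pics
python3 - <<'E'
from rig import robot
import cv2
for n in ("scene","top"):
    im=robot.snapshot(n); cv2.imwrite(f"pics/{n}0.png",im[:,:,::-1])
    c=robot.calibration(n); print(n,c["mtx"].round(1).tolist(),c["cam_to_world"].round(3).tolist())
print(robot.get_obs())
E
```

```text
scene [[478.7, 0.0, 275.8], [0.0, 478.7, 204.9], [0.0, 0.0, 1.0]] [[0.726, -0.492, 0.48, 0.073], [-0.687, -0.511, 0.517, -0.412], [-0.009, -0.705, -0.709, 0.704], [0.0, 0.0, 0.0, 1.0]]
top [[534.6, 0.0, 278.6], [0.0, 534.6, 219.0], [0.0, 0.0, 1.0]] [[0.01, -0.995, 0.102, 0.384], [-1.0, -0.009, 0.012, 0.054], [-0.011, -0.102, -0.995, 1.31], [0.0, 0.0, 0.0, 1.0]]
{'time': 0.1, 'qpos': array([ 1.26226730e+00,  9.17762505e-02,  1.23180782e+00,  3.06102931e-05,
        1.81979515e+00, -5.67102290e-02]), 'dq': array([ 1.30884527e-04, -3.17532700e-03, -7.04211573e-04, -3.55700363e-06,
       -1.34715500e-03,  1.57979476e-04]), 'tau': array([ 1.84174576e-03, -4.60218287e+01, -4.19217467e+01, -8.12665621e-05,
        1.06751727e-02,  1.49732830e-05]), 'ee_pos': array([0.1494235 , 0.58084428, 0.24124439]), 'tcp_rot': array([-3.94455469e-01, -3.11637288e+00,  2.75089080e-03]), 'wrist_force': array([ 0.18504773,  0.03327526, -0.31923107]), 'wrist_torque': array([ 0.04246046, -0.00318612, -0.01383176]), 'opening': 0.0853432646306127}
```

View pics/scene0.png

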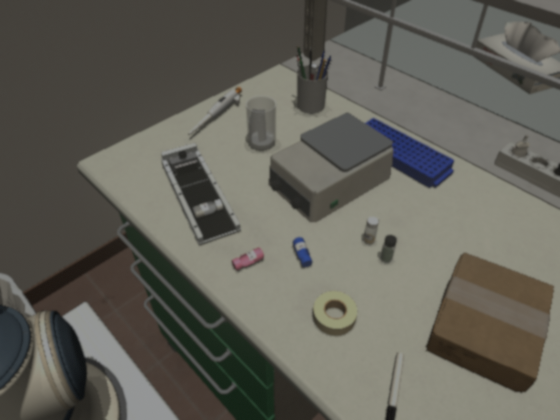

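View pics/top0.png

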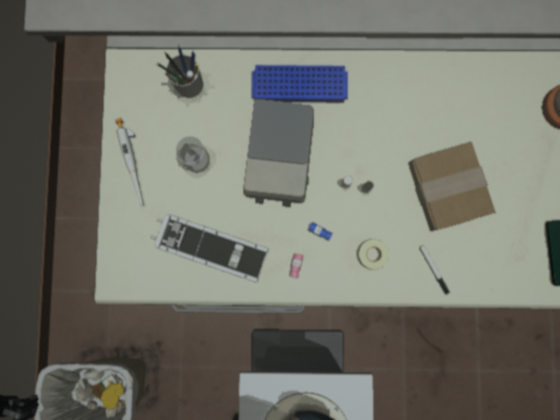

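The candidates in the top image are:
- white-capped vial in the lane (236,254)
- blue vial (320,231)
- pink vial (297,265)
- upright white-capped vial (347,181)
- upright dark-capped vial (367,186)

By the description, it is the one in the lane. I'll check it in a close crop.

```bash
cat > h.py <<'E'
import numpy as np,cv2
from rig import robot
def ray(n,u,v,z):
    c=robot.calibration(n);K=c["mtx"];T=c["cam_to_world"]
    d=T[:3,:3]@np.linalg.inv(K)@np.array([u,v,1.]);o=T[:3,3]
    return o+d*(z-o[2])/d[2]
def proj(n,p):
    c=robot.calibration(n);T=np.linalg.inv(c["cam_to_world"]);q=c["mtx"]@(T@np.r_[p,1.])[:3];return q[:2]/q[2]
E
python3 - <<'E'
from h import *
a=cv2.imread("pics/top0.png")[205:290,145:280]; b=cv2.imread("pics/scene0.png")[140:245,150:250]
cv2.imwrite("pics/c1.png",cv2.resize(a,None,fx=5.9,fy=5.9,interpolation=cv2.INTER_CUBIC))
cv2.imwrite("pics/c2.png",cv2.resize(b,None,fx=5.7,fy=5.7,interpolation=cv2.INTER_CUBIC))
print(proj("top",[.149,.581,.24]),proj("scene",[.149,.581,.24]))
E
```

```text
[ 13.72507923 391.71324033] [-63.59872227  86.45745792]
```

View pics/c1.png

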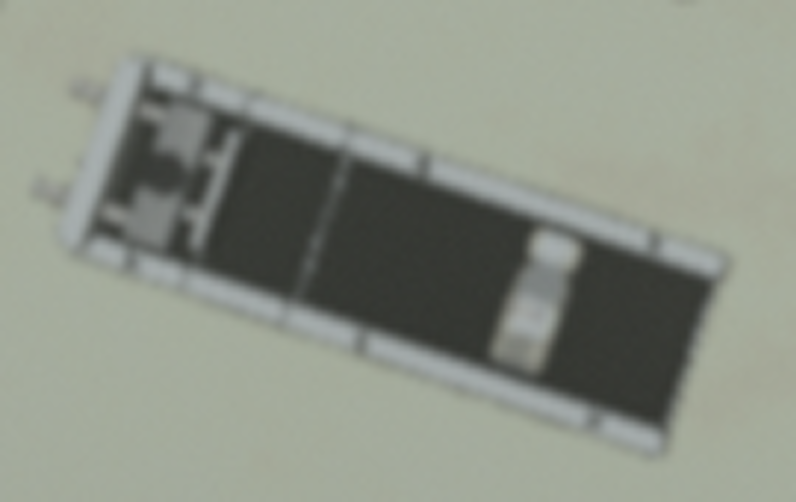

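View pics/c2.png

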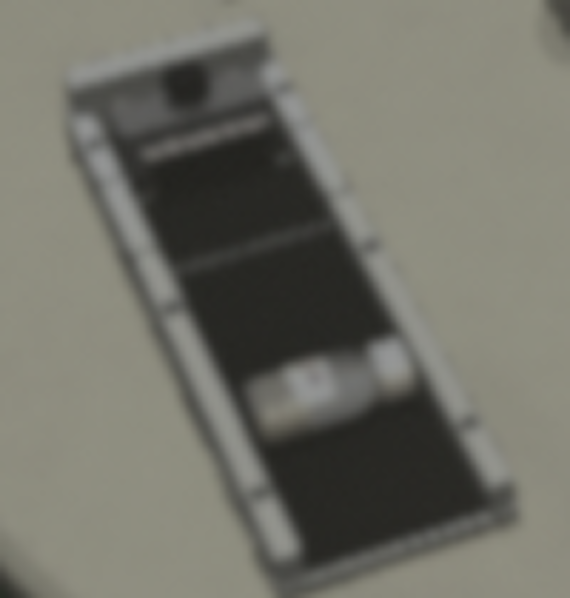

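Run:
```python
from h import *
def t(X,Y,z): return ray("top",145+(X+.5)/5.9-.5,205+(Y+.5)/5.9-.5,z)[:2]
def s(X,Y,z): return ray("scene",150+(X+.5)/5.7-.5,140+(Y+.5)/5.7-.5,z)[:2]
# wall outer lines (top edges, z .024)
A1,A2=t(250,97,.024),t(728,258,.024)   # far wall outer edge
B1,B2=t(180,285,.024),t(658,455,.024)
A1b,B1b=None,None
dA=(A1-A2)/np.linalg.norm(A1-A2);dB=(B1-B2)/np.linalg.norm(B1-B2)
print("dirs",dA,dB)
y=dA+dB;y/=np.linalg.norm(y);x=np.array([y[1],-y[0]])
print("width",(A2-B2)@x,(A1-B1)@x)
end=(A2+B2)/2; print("open end A2,B2",A2,B2)
O=end+y*.130
print("lane origin",O,"y",y,"x",x,"yaw",np.arctan2(x[1],x[0]))
def L(p): return np.round([(p-O)@x,(p-O)@y],4)
print("line ends (y .033)",L(t(348,158,.01)),L(t(300,298,.01)))
print("pad front edge",L(t(243,133,.0325)),L(t(205,250,.0325)))
print("vial cap/base ctr",L(t(555,233,.0236)),L(t(515,370,.0236)), "corners",[L(t(*p,.0218)) for p in [(530,232),(582,244),(492,355),(542,375)]])
print("scene: line",L(s(180,268,.01)),L(s(328,224,.01)),"open end",L(s(300,560,.024)),L(s(515,490,.024)),"pad top",L(s(145,160,.0325)),L(s(268,122,.0325)))
print("scene vial ends",L(s(262,410,.0218)),L(s(395,362,.0218)))
```

```text
dirs [0.30947841 0.95090647] [0.32264033 0.94652164]
width 0.0845919411621224 0.08171777338264626
open end A2,B2 [0.44453761 0.0934591 ] [0.3644962  0.12083841]
lane origin [0.44560561 0.23048455] y [0.31606697 0.94873688] x [ 0.94873688 -0.31606697] yaw -0.32158106773506745
line ends (y .033) [0.0307 0.0326] [-0.0302  0.0317]
pad front edge [0.0258 0.0727] [-0.024  0.071]
vial cap/base ctr [ 0.029  -0.0602] [-0.0289 -0.0633] corners [array([ 0.0261, -0.0502]), array([ 0.0284, -0.0719]), array([-0.0262, -0.0523]), array([-0.0272, -0.0742])]
scene: line [-0.0234  0.0373] [0.0348 0.0366] open end [-0.0319 -0.1317] [ 0.0438 -0.1332] pad top [-0.0217  0.076 ] [0.0273 0.0771]
scene vial ends [-0.0212 -0.0583] [ 0.029  -0.0559]
```

>>> {"api": "arm_command", "payload": {"rows": [[15, 0.03, -0.04, 0, 0, 0, -0.13], [15, 0.06, -0.08, 0, 0, 0, -0.27], [15, 0.08, -0.12, 0, 0, 0, -0.41], [15, 0.1, -0.16, -0.02, 0, 0, -0.55], [15, 0.12, -0.2, -0.04, 0, 0, -0.69], [15, 0.132, -0.225, -0.06, 0, 0, -0.82], [15, 0.132, -0.225, -0.06, 0, 0, -0.82]], "force": 30}}

```text
time: 0.8
ee_pos: [0.2818, 0.3526, 0.1787]
tcp_rot: [-1.613, -2.696, 0.009]
wrist_force: [-0.2, -0.1, -0.2]
opening: 0.0127
```

>>> {"api": "arm_command", "payload": {"rows": [[15, 0.02, -0.04, 0, 0, 0, -0.13], [15, 0.04, -0.08, 0, 0, 0, -0.27], [15, 0.07, -0.12, 0, 0, 0, -0.41], [15, 0.095, -0.16, -0.01, 0, 0, -0.55], [15, 0.12, -0.2, -0.03, 0, 0, -0.69], [15, 0.132, -0.225, -0.06, 0, 0, -0.82], [15, 0.132, -0.225, -0.06, 0, 0, -0.82], [15, 0.132, -0.225, -0.06, 0, 0, -0.82]]}}

```text
time: 1.6
ee_pos: [0.4134, 0.1314, 0.1221]
tcp_rot: [-2.545, -1.839, 0.001]
wrist_force: [-0.3, -0.5, 1.0]
opening: 0.0129
```

```bash
cat >> h.py <<'E'
O=np.array([.4456,.2305]);Y=np.array([.316,.949]);X=np.array([.949,-.316])
def L(p): p=np.asarray(p)[:2]-O; return np.round([p@X,p@Y],4)
def st():
    from scipy.spatial.transform import Rotation as R
    o=robot.get_obs();M=R.from_rotvec(o["tcp_rot"]).as_matrix()
    f=o["wrist_force"]
    print("t",o["time"],"lane",L(o["ee_pos"]),"z",round(o["ee_pos"][2],4),"tooly ang",np.arctan2(M[1,1],M[0,1]).round(3),"toolz",M[:,2].round(3),"f lane",(f[:2]@X).round(2),(f[:2]@Y).round(2),f[2].round(2))
def pic(n,name):
    im=robot.snapshot(n)[:,:,::-1]
    c=im[205:290,145:280] if n=="top" else im[100:245,120:280]
    cv2.imwrite(f"pics/{name}.png",cv2.resize(c,None,fx=5,fy=5,interpolation=cv2.INTER_CUBIC)[:600])
E
python3 - <<'E'
from h import *
st(); pic("scene","a1"); pic("top","a1t")
print(ray("top",193,160,.0))
E
```

```text
t 1.6 lane [ 0.0008 -0.1042] z 0.1221 tooly ang -0.319 toolz [-0.002  0.001 -1.   ] f lane -0.14 -0.54 0.97
[0.66408983 0.28403155 0.        ]
```

View pics/a1.png

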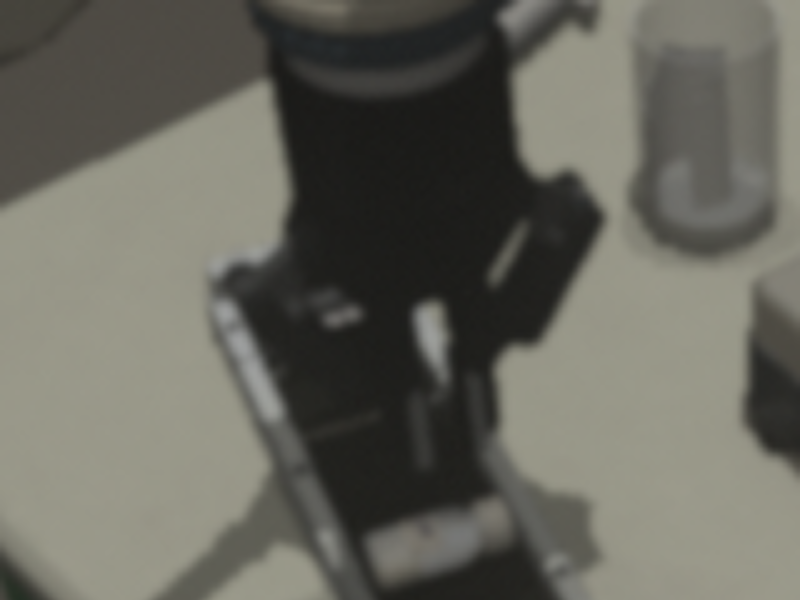

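The view shows the gripper above the lane's open end, with the vial at about (440,540) in the crop, ahead of the tips. The way down is clear.

>>> {"api": "arm_command", "payload": {"rows": [[15, 0, 0, -0.03, 0, 0, 0], [15, 0, 0, -0.06, 0, 0, 0], [15, 0, 0, -0.08, 0, 0, 0], [15, 0, 0, -0.09, 0, 0, 0], [15, 0, 0, -0.095, 0, 0, 0], [15, 0, 0, -0.095, 0, 0, 0], [15, 0, 0, -0.095, 0, 0, 0]]}}

```text
time: 2.4
ee_pos: [0.4143, 0.1316, 0.0287]
tcp_rot: [2.547, 1.838, 0.003]
wrist_force: [0.5, 0.2, 0.0]
opening: 0.013
```

Run:
```python
from h import *
st(); pic("scene","a2"); st()
```

```text
t 2.4 lane [ 0.0015 -0.1037] z 0.0287 tooly ang -0.32 toolz [ 0.002  0.001 -1.   ] f lane 0.45 0.35 0.02
t 2.45 lane [ 0.0016 -0.1038] z 0.0288 tooly ang -0.321 toolz [ 0.002  0.001 -1.   ] f lane 0.96 -0.42 1.58
```

View pics/a2.png

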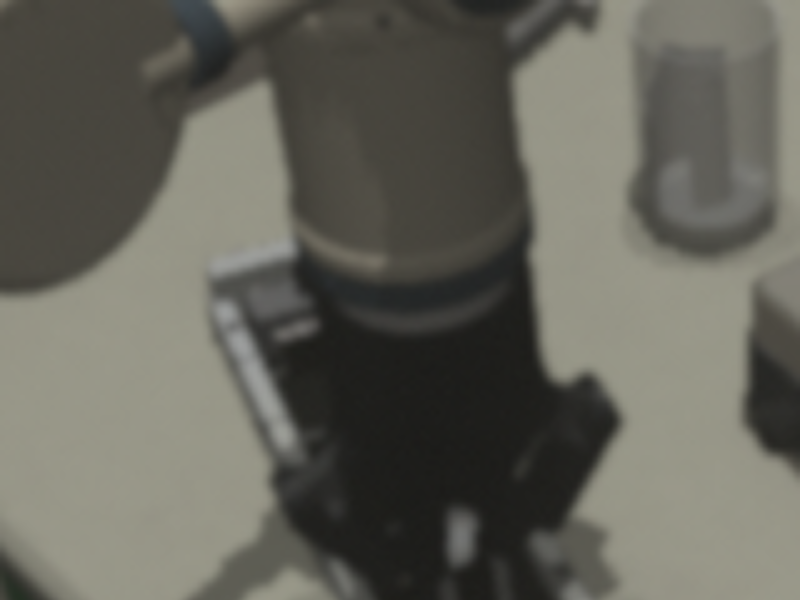

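>>> {"api": "arm_command", "payload": {"rows": [[15, 0, 0, -0.001, 0, 0, 0], [15, 0, 0, -0.002, 0, 0, 0], [15, 0, 0, -0.002, 0, 0, 0], [15, 0, 0, -0.002, 0, 0, 0]]}}

```text
time: 2.85
ee_pos: [0.4135, 0.131, 0.0253]
tcp_rot: [-2.548, -1.838, -0.0]
wrist_force: [0.4, -0.0, 0.1]
opening: 0.0128
```

Run:
```python
from h import *
st(); im=robot.snapshot("scene")[:,:,::-1]
cv2.imwrite("pics/a3.png",cv2.resize(im[180:280,160:280],None,fx=6,fy=6,interpolation=cv2.INTER_CUBIC))
```

```text
t 2.85 lane [ 0.001  -0.1045] z 0.0253 tooly ang -0.321 toolz [ 0.  0. -1.] f lane 0.4 0.08 0.08
```

View pics/a3.png

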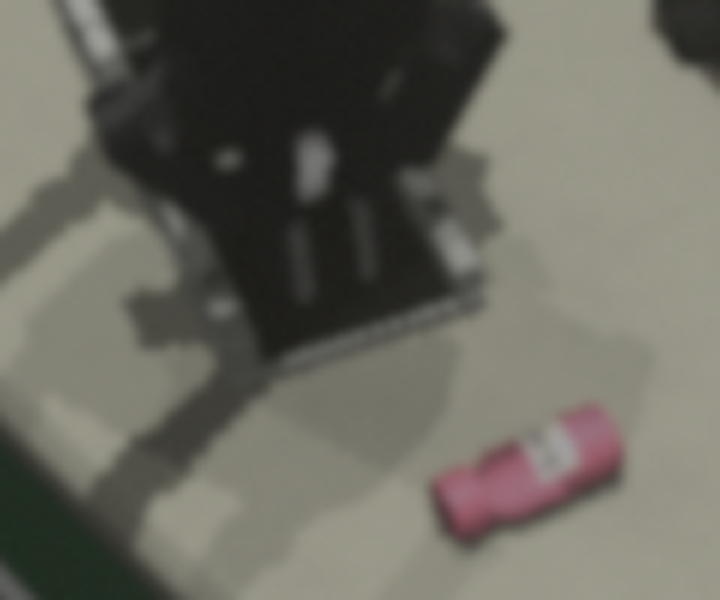

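The fingertips stand centred between the walls near the open end, about (330,260) in the crop. Now a slow approach along the lane.

>>> {"api": "arm_command", "payload": {"rows": [[15, 0.0008, 0.0024, 0, 0, 0, 0], [15, 0.0016, 0.0048, 0, 0, 0, 0], [15, 0.0024, 0.0072, 0, 0, 0, 0], [15, 0.0032, 0.0096, 0, 0, 0, 0], [15, 0.004, 0.012, 0, 0, 0, 0], [15, 0.0048, 0.0144, 0, 0, 0, 0], [15, 0.0056, 0.0168, 0, 0, 0, 0], [15, 0.0064, 0.0192, 0, 0, 0, 0]]}}

```text
time: 3.7
ee_pos: [0.42, 0.1505, 0.0253]
tcp_rot: [2.548, 1.838, 0.0]
wrist_force: [0.4, 0.2, -0.1]
opening: 0.013
```

>>> {"api": "arm_command", "payload": {"rows": [[15, 0.0008, 0.0024, 0, 0, 0, 0], [15, 0.0016, 0.0048, 0, 0, 0, 0], [15, 0.0024, 0.0072, 0, 0, 0, 0], [15, 0.0032, 0.0096, 0, 0, 0, 0], [15, 0.004, 0.012, 0, 0, 0, 0], [15, 0.0048, 0.0144, 0, 0, 0, 0], [15, 0.0056, 0.0168, 0, 0, 0, 0], [15, 0.0064, 0.0192, 0, 0, 0, 0]]}}

```text
time: 4.5
ee_pos: [0.4263, 0.1697, 0.0252]
tcp_rot: [-2.548, -1.838, 0.0]
wrist_force: [0.2, -0.1, -0.7]
opening: 0.0128
```

Run:
```python
from h import *
st(); pic("top","a4"); pic("scene","a4s")
```

```text
t 4.5 lane [ 0.0009 -0.0638] z 0.0252 tooly ang -0.321 toolz [-0.  0. -1.] f lane 0.24 0.01 -0.73
```

View pics/a4.png

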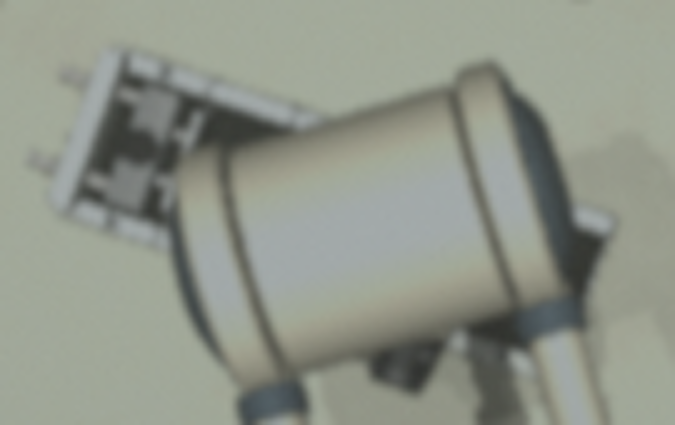

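View pics/a4s.png

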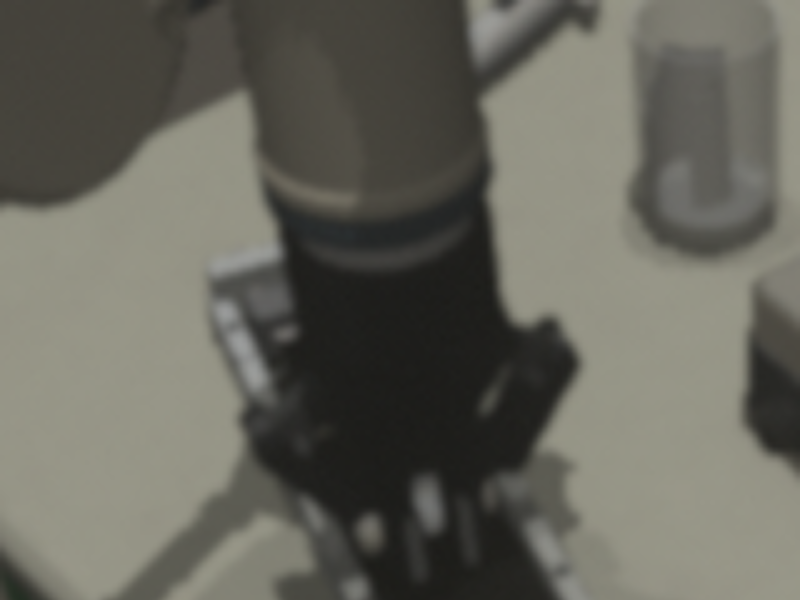

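The light spot at (370,530) is the vial's base end, ahead of the fingers, so the vial is rolling. I'll continue.

>>> {"api": "arm_command", "payload": {"rows": [[15, 0.0008, 0.0024, 0, 0, 0, 0], [15, 0.0016, 0.0048, 0, 0, 0, 0], [15, 0.0024, 0.0072, 0, 0, 0, 0], [15, 0.0032, 0.0096, 0, 0, 0, 0], [15, 0.004, 0.012, 0, 0, 0, 0], [15, 0.0048, 0.0144, 0, 0, 0, 0], [15, 0.0056, 0.0168, 0, 0, 0, 0], [15, 0.0064, 0.0192, 0, 0, 0, 0]]}}

```text
time: 5.4
ee_pos: [0.4328, 0.1889, 0.0253]
tcp_rot: [2.548, 1.838, -0.0]
wrist_force: [0.0, -0.4, -0.0]
opening: 0.0126
```

>>> {"api": "arm_command", "payload": {"rows": [[15, 0.0008, 0.0024, 0, 0, 0, 0], [15, 0.0016, 0.0048, 0, 0, 0, 0], [15, 0.0024, 0.0072, 0, 0, 0, 0], [15, 0.0032, 0.0096, 0, 0, 0, 0], [15, 0.004, 0.012, 0, 0, 0, 0], [15, 0.0048, 0.0144, 0, 0, 0, 0], [15, 0.0056, 0.0168, 0, 0, 0, 0], [15, 0.0064, 0.0192, 0, 0, 0, 0]]}}

```text
time: 6.2
ee_pos: [0.4392, 0.2081, 0.0253]
tcp_rot: [-2.548, -1.838, -0.0]
wrist_force: [0.1, -1.1, -0.2]
opening: 0.0128
```

>>> {"api": "arm_command", "payload": {"rows": [[15, 0.0008, 0.0024, 0, 0, 0, 0], [15, 0.0016, 0.0048, 0, 0, 0, 0], [15, 0.0024, 0.0072, 0, 0, 0, 0], [15, 0.0032, 0.0096, 0, 0, 0, 0], [15, 0.004, 0.012, 0, 0, 0, 0], [15, 0.0048, 0.0144, 0, 0, 0, 0], [15, 0.0056, 0.0168, 0, 0, 0, 0], [15, 0.0064, 0.0192, 0, 0, 0, 0]]}}

```text
time: 7.0
ee_pos: [0.4456, 0.2273, 0.0253]
tcp_rot: [2.548, 1.838, -0.0]
wrist_force: [-1.1, 0.5, -0.5]
opening: 0.0132
```

Run:
```python
from h import *
st(); pic("scene","a5")
```

```text
t 7.0 lane [ 0.001  -0.0031] z 0.0253 tooly ang -0.321 toolz [-0. -0. -1.] f lane -1.19 0.11 -0.5
```

View pics/a5.png

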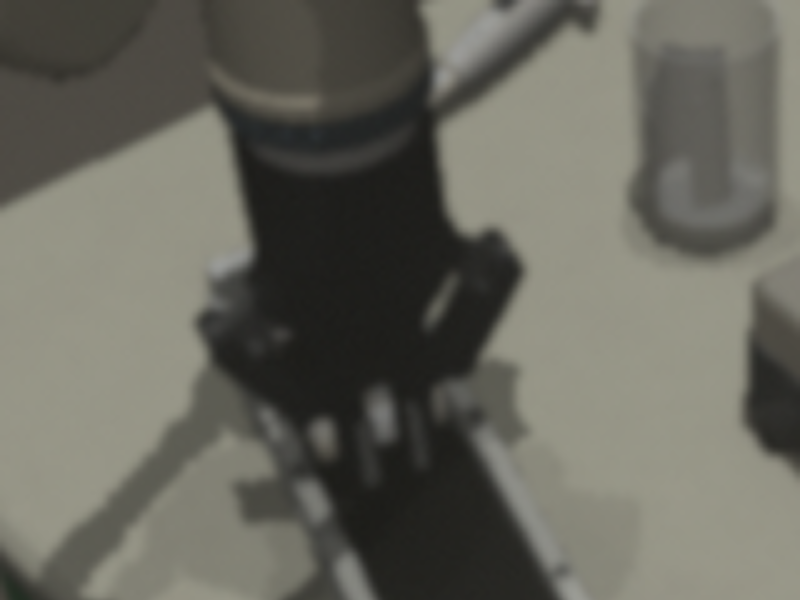

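>>> {"api": "arm_command", "payload": {"rows": [[15, 0.0006, 0.0019, 0, 0, 0, 0], [15, 0.0012, 0.0038, 0, 0, 0, 0], [15, 0.0019, 0.0057, 0, 0, 0, 0], [15, 0.0025, 0.0076, 0, 0, 0, 0], [15, 0.0032, 0.0095, 0, 0, 0, 0], [15, 0.0038, 0.0114, 0, 0, 0, 0], [15, 0.0044, 0.0133, 0, 0, 0, 0]]}}

```text
time: 7.75
ee_pos: [0.4499, 0.2406, 0.0253]
tcp_rot: [-2.548, -1.838, -0.0]
wrist_force: [-0.7, -0.6, 0.5]
opening: 0.013
```

>>> {"api": "arm_command", "payload": {"rows": [[15, 0.0003, 0.001, 0, 0, 0, 0], [15, 0.0006, 0.0019, 0, 0, 0, 0]]}}

```text
time: 7.95
ee_pos: [0.4505, 0.2424, 0.0253]
tcp_rot: [2.548, 1.838, -0.0]
wrist_force: [0.6, 0.4, 0.2]
opening: 0.013
```

>>> {"api": "arm_command", "payload": {"rows": [[15, 0.0003, 0.001, 0, 0, 0, 0], [15, 0.0006, 0.0019, 0, 0, 0, 0]]}}

```text
time: 8.15
ee_pos: [0.4511, 0.2442, 0.0253]
tcp_rot: [2.548, 1.838, -0.0]
wrist_force: [-0.1, -0.1, -0.6]
opening: 0.0128
```

Run:
```python
from h import *
st()
```

```text
t 8.15 lane [0.0009 0.0148] z 0.0253 tooly ang -0.321 toolz [-0. -0. -1.] f lane -0.1 -0.16 -0.57
```

>>> {"api": "arm_command", "payload": {"rows": [[15, 0.0003, 0.001, 0, 0, 0, 0], [15, 0.0006, 0.0019, 0, 0, 0, 0]]}}

```text
time: 8.35
ee_pos: [0.4517, 0.2462, 0.0253]
tcp_rot: [-2.548, -1.838, 0.0]
wrist_force: [0.5, -0.8, 0.9]
opening: 0.0128
```

>>> {"api": "arm_command", "payload": {"rows": [[15, 0.0003, 0.001, 0, 0, 0, 0], [15, 0.0006, 0.0019, 0, 0, 0, 0]]}}

```text
time: 8.55
ee_pos: [0.4523, 0.2481, 0.0252]
tcp_rot: [-2.548, -1.838, 0.0]
wrist_force: [-0.2, -0.3, 0.4]
opening: 0.0126
```

>>> {"api": "arm_command", "payload": {"rows": [[15, 0.0003, 0.001, 0, 0, 0, 0], [15, 0.0006, 0.0019, 0, 0, 0, 0]]}}

```text
time: 8.75
ee_pos: [0.4529, 0.25, 0.0253]
tcp_rot: [-2.548, -1.838, 0.0]
wrist_force: [0.5, 0.8, 0.9]
opening: 0.013
```

>>> {"api": "arm_command", "payload": {"rows": [[15, 0.0003, 0.001, 0, 0, 0, 0], [15, 0.0006, 0.0019, 0, 0, 0, 0]]}}

```text
time: 8.95
ee_pos: [0.4535, 0.2519, 0.0253]
tcp_rot: [-2.548, -1.838, 0.0]
wrist_force: [0.2, 0.1, 0.0]
opening: 0.0127
```

>>> {"api": "arm_command", "payload": {"rows": [[15, 0.0003, 0.001, 0, 0, 0, 0], [15, 0.0006, 0.0019, 0, 0, 0, 0]]}}

```text
time: 9.15
ee_pos: [0.4541, 0.2538, 0.0253]
tcp_rot: [-2.548, -1.838, 0.0]
wrist_force: [-0.5, -0.4, -0.6]
opening: 0.0132
```

>>> {"api": "arm_command", "payload": {"rows": [[15, 0.0003, 0.001, 0, 0, 0, 0], [15, 0.0006, 0.0019, 0, 0, 0, 0]]}}

```text
time: 9.35
ee_pos: [0.4547, 0.2557, 0.0253]
tcp_rot: [2.548, 1.838, 0.0]
wrist_force: [-0.2, 0.6, 0.1]
opening: 0.0126
```

Run:
```python
from h import *
st(); pic("scene","a6")
```

```text
t 9.35 lane [0.0007 0.0268] z 0.0253 tooly ang -0.321 toolz [ 0.  0. -1.] f lane -0.38 0.55 0.12
```

View pics/a6.png

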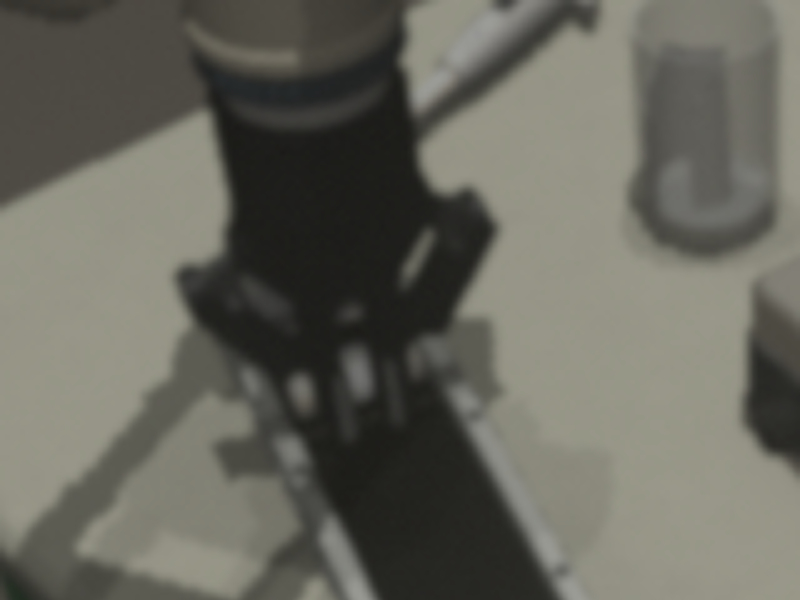

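The vial's base (300,390) and label (357,375) show just ahead of the fingers, and the vial lies straight. I'll keep feeling forward.

>>> {"api": "arm_command", "payload": {"rows": [[15, 0.0003, 0.001, 0, 0, 0, 0], [15, 0.0006, 0.0019, 0, 0, 0, 0]]}}

```text
time: 9.6
ee_pos: [0.4553, 0.2576, 0.0253]
tcp_rot: [2.548, 1.838, 0.0]
wrist_force: [-0.2, 1.1, -0.4]
opening: 0.013
```

>>> {"api": "arm_command", "payload": {"rows": [[15, 0.0003, 0.001, 0, 0, 0, 0], [15, 0.0006, 0.0019, 0, 0, 0, 0]]}}

```text
time: 9.8
ee_pos: [0.456, 0.2595, 0.0253]
tcp_rot: [-2.548, -1.838, -0.0]
wrist_force: [0.7, 0.4, 0.5]
opening: 0.0129
```

>>> {"api": "arm_command", "payload": {"rows": [[15, 0.0003, 0.001, 0, 0, 0, 0], [15, 0.0006, 0.0019, 0, 0, 0, 0]]}}

```text
time: 10.0
ee_pos: [0.4565, 0.2614, 0.0253]
tcp_rot: [-2.548, -1.838, -0.0]
wrist_force: [-0.7, -0.3, -0.2]
opening: 0.0126
```

>>> {"api": "arm_command", "payload": {"rows": [[15, 0.0003, 0.001, 0, 0, 0, 0], [15, 0.0006, 0.0019, 0, 0, 0, 0]]}}

```text
time: 10.2
ee_pos: [0.4571, 0.2633, 0.0253]
tcp_rot: [-2.548, -1.838, -0.0]
wrist_force: [0.6, -0.4, -0.2]
opening: 0.0128
```

>>> {"api": "arm_command", "payload": {"rows": [[15, 0.0003, 0.001, 0, 0, 0, 0], [15, 0.0006, 0.0019, 0, 0, 0, 0]]}}

```text
time: 10.4
ee_pos: [0.4577, 0.2652, 0.0253]
tcp_rot: [-2.548, -1.838, -0.0]
wrist_force: [0.2, 0.8, 0.1]
opening: 0.0127
```

>>> {"api": "arm_command", "payload": {"rows": [[15, 0.0003, 0.001, 0, 0, 0, 0], [15, 0.0006, 0.0019, 0, 0, 0, 0]]}}

```text
time: 10.6
ee_pos: [0.4583, 0.2667, 0.0253]
tcp_rot: [2.548, 1.838, -0.001]
wrist_force: [-0.6, -3.4, 0.7]
opening: 0.0124
```

Contact: about 3.4 N at TCP lane y 0.038. I'll hold there to let it settle.

>>> {"api": "arm_command", "payload": {"rows": [[15, 0.0001, 0.0003, 0, 0, 0, 0]]}}

```text
time: 10.7
ee_pos: [0.4583, 0.2668, 0.0252]
tcp_rot: [2.547, 1.837, -0.002]
wrist_force: [-2.1, -2.9, 1.5]
opening: 0.0129
```

Run:
```python
from h import *
st()
```

```text
t 10.7 lane [0.0005 0.0385] z 0.0252 tooly ang -0.321 toolz [-0.001 -0.001 -1.   ] f lane -1.11 -3.48 1.53
```

>>> {"api": "arm_command", "payload": {"rows": [[15, 0.0002, 0.0006, 0, 0, 0, 0], [15, 0.0002, 0.0006, 0, 0, 0, 0]]}}

```text
time: 10.9
ee_pos: [0.4584, 0.2672, 0.0252]
tcp_rot: [2.548, 1.837, -0.002]
wrist_force: [-1.5, -4.2, 0.9]
opening: 0.0128
```

>>> {"api": "arm_command", "payload": {"rows": [[15, 0.0002, 0.0006, 0, 0, 0, 0], [15, 0.0002, 0.0006, 0, 0, 0, 0], [15, 0.0002, 0.0006, 0, 0, 0, 0]]}}

```text
time: 11.2
ee_pos: [0.4585, 0.2675, 0.0252]
tcp_rot: [2.547, 1.837, -0.003]
wrist_force: [-2.5, -6.2, 2.7]
opening: 0.0127
```

Run:
```python
from h import *
st()
for i in range(3):
    robot.snapshot("top"); st()
```

```text
t 11.2 lane [0.0006 0.0392] z 0.0252 tooly ang -0.321 toolz [-0.001 -0.002 -1.   ] f lane -0.37 -6.65 2.7
t 11.25 lane [0.0005 0.0392] z 0.0252 tooly ang -0.321 toolz [-0.001 -0.002 -1.   ] f lane 0.13 -6.79 3.6
t 11.3 lane [0.0005 0.0392] z 0.0252 tooly ang -0.321 toolz [-0.001 -0.002 -1.   ] f lane -0.43 -6.18 3.22
t 11.35 lane [0.0006 0.0392] z 0.0252 tooly ang -0.321 toolz [-0.001 -0.002 -1.   ] f lane -0.04 -7.18 3.18
```

The tool feels about 6.6 N. The tool also feels about +3 N upward, so friction at the floor may take part of the push. I'll go slightly further, to about 8 N, and hold. The pad is then within 3–12 N either way.

>>> {"api": "arm_command", "payload": {"rows": [[15, 0.0002, 0.0006, 0, 0, 0, 0], [15, 0.0002, 0.0006, 0, 0, 0, 0], [15, 0.0002, 0.0006, 0, 0, 0, 0]]}}

```text
time: 11.65
ee_pos: [0.4586, 0.2677, 0.0252]
tcp_rot: [2.547, 1.836, -0.004]
wrist_force: [-2.9, -7.6, 3.7]
opening: 0.013
```

Run:
```python
from h import *
st()
for i in range(4):
    robot.snapshot("top"); st()
```

```text
t 11.65 lane [0.0005 0.0394] z 0.0252 tooly ang -0.322 toolz [-0.001 -0.003 -1.   ] f lane -0.38 -8.14 3.68
t 11.7 lane [0.0005 0.0394] z 0.0252 tooly ang -0.321 toolz [-0.001 -0.003 -1.   ] f lane -0.03 -8.12 3.62
t 11.75 lane [0.0005 0.0394] z 0.0252 tooly ang -0.322 toolz [-0.001 -0.003 -1.   ] f lane -0.5 -8.0 3.15
t 11.8 lane [0.0005 0.0394] z 0.0252 tooly ang -0.321 toolz [-0.001 -0.003 -1.   ] f lane -0.27 -7.84 3.11
t 11.85 lane [0.0006 0.0394] z 0.0252 tooly ang -0.322 toolz [-0.001 -0.003 -1.   ] f lane -0.07 -8.07 2.78
```

>>> {"api": "arm_command", "payload": {"rows": [[15, 0, 0.0001, 0, 0, 0, 0], [15, 0, 0.0001, 0, 0, 0, 0], [15, 0, 0.0001, 0, 0, 0, 0], [15, 0, 0.0001, 0, 0, 0, 0], [15, 0, 0.0001, 0, 0, 0, 0]]}}

```text
time: 12.35
ee_pos: [0.4586, 0.2677, 0.0252]
tcp_rot: [2.547, 1.836, -0.005]
wrist_force: [-3.2, -6.8, 3.8]
opening: 0.0128
```

Run:
```python
from h import *
st()
```

```text
t 12.35 lane [0.0005 0.0394] z 0.0252 tooly ang -0.322 toolz [-0.001 -0.003 -1.   ] f lane -0.87 -7.42 3.79
```

Held at 7.4–8 N for about 0.7 s. Now I'll back off slowly at 4 mm/s.

>>> {"api": "arm_command", "payload": {"rows": [[15, -0.0001, -0.0004, 0, 0, 0, 0], [15, -0.0003, -0.0008, 0, 0, 0, 0], [15, -0.0004, -0.0012, 0, 0, 0, 0], [15, -0.0005, -0.0016, 0, 0, 0, 0], [15, -0.0007, -0.002, 0, 0, 0, 0], [15, -0.0008, -0.0024, 0, 0, 0, 0], [15, -0.0009, -0.0028, 0, 0, 0, 0], [15, -0.0011, -0.0032, 0, 0, 0, 0]]}}

```text
time: 13.15
ee_pos: [0.458, 0.2663, 0.0253]
tcp_rot: [-2.547, -1.838, -0.001]
wrist_force: [0.1, -0.3, -0.5]
opening: 0.0127
```

>>> {"api": "arm_command", "payload": {"rows": [[15, -0.0001, -0.0004, 0, 0, 0, 0], [15, -0.0003, -0.0008, 0, 0, 0, 0], [15, -0.0004, -0.0012, 0, 0, 0, 0], [15, -0.0005, -0.0016, 0, 0, 0, 0], [15, -0.0007, -0.002, 0, 0, 0, 0], [15, -0.0008, -0.0024, 0, 0, 0, 0], [15, -0.0009, -0.0028, 0, 0, 0, 0], [15, -0.0011, -0.0032, 0, 0, 0, 0]]}}

```text
time: 13.95
ee_pos: [0.4568, 0.2628, 0.0253]
tcp_rot: [-2.548, -1.838, -0.0]
wrist_force: [0.0, 1.0, -0.5]
opening: 0.0131
```

Run:
```python
from h import *
st(); pic("scene","a7")
```

```text
t 13.95 lane [0.0004 0.0342] z 0.0253 tooly ang -0.321 toolz [ 0.  0. -1.] f lane -0.28 1.0 -0.55
```

View pics/a7.png

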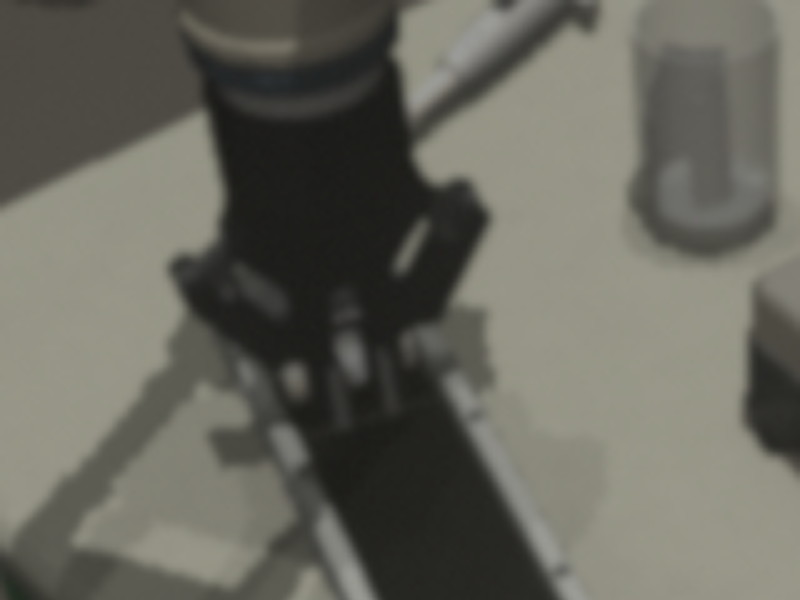

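The fingers stand clear behind the vial, whose base is at (295,380). I'll retreat further, then lift.

>>> {"api": "arm_command", "payload": {"rows": [[15, -0.0003, -0.0008, 0, 0, 0, 0], [15, -0.0006, -0.0018, 0, 0, 0, 0], [15, -0.001, -0.003, 0, 0, 0, 0], [15, -0.0015, -0.0045, 0, 0, 0, 0], [15, -0.0022, -0.0066, 0, 0, 0, 0], [15, -0.003, -0.009, 0, 0, 0, 0], [15, -0.004, -0.012, 0, 0, 0, 0], [15, -0.005, -0.015, 0, 0, 0, 0]]}}

```text
time: 14.8
ee_pos: [0.4517, 0.2475, 0.0253]
tcp_rot: [-2.548, -1.838, 0.0]
wrist_force: [-1.0, -0.0, -1.3]
opening: 0.0131
```

>>> {"api": "arm_command", "payload": {"rows": [[15, -0.003, -0.009, 0, 0, 0, 0], [15, -0.008, -0.024, 0, 0, 0, 0], [15, -0.013, -0.039, 0, 0, 0, 0], [15, -0.016, -0.048, 0, 0, 0, 0], [15, -0.016, -0.048, 0.02, 0, 0, 0], [15, -0.016, -0.048, 0.06, 0, 0, 0], [15, -0.016, -0.048, 0.1, 0, 0, 0], [15, -0.016, -0.048, 0.14, 0, 0, 0]]}}

```text
time: 15.6
ee_pos: [0.4354, 0.1994, 0.1667]
tcp_rot: [-2.548, -1.837, 0.0]
wrist_force: [1.2, 0.8, -0.2]
opening: 0.0126
```

>>> {"api": "arm_command", "payload": {"rows": [[15, -0.01, -0.04, 0.03, 0, 0, 0], [15, -0.02, -0.08, 0.06, 0, 0, 0], [15, -0.02, -0.12, 0.06, 0, 0, 0], [15, -0.02, -0.16, 0.06, 0, 0, 0], [15, -0.02, -0.2, 0.06, 0, 0, 0], [15, -0.02, -0.24, 0.06, 0, 0, 0], [15, -0.02, -0.25, 0.06, 0, 0, 0]]}}

```text
time: 16.3
ee_pos: [0.4152, -0.0534, 0.2253]
tcp_rot: [2.551, 1.832, -0.001]
wrist_force: [-0.5, -0.3, -1.0]
opening: 0.0126
```

Run:
```python
from h import *
st(); pic("scene","a8"); pic("top","a8t");
```

```text
t 16.3 lane [ 0.0609 -0.2791] z 0.2253 tooly ang -0.325 toolz [ 0.    -0.001 -1.   ] f lane -0.37 -0.39 -0.99
```

View pics/a8.png

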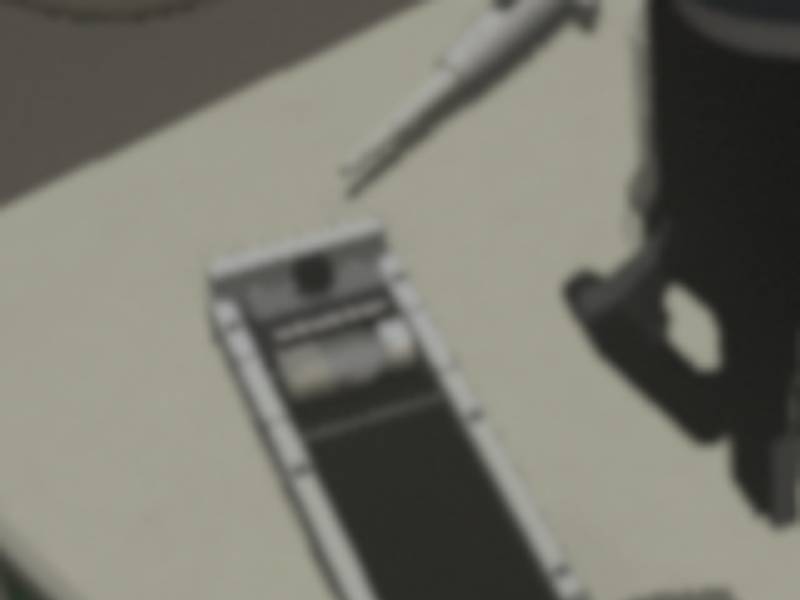

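View pics/a8t.png

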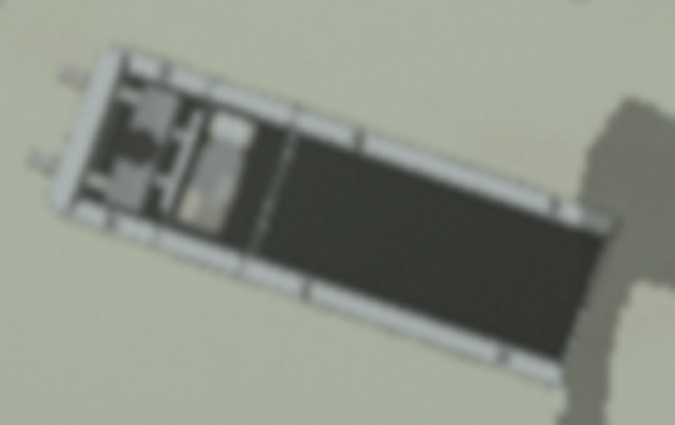

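Run:
```python
from h import *
def t(X,Y,z): return ray("top",145+(X+.5)/5-.5,205+(Y+.5)/5-.5,z)
ends=[L(t(232,113,.0236)),L(t(200,228,.0236))]; print("vial ends",ends,np.mean(ends,0))
print("corners",[L(t(*p,.0218)) for p in [(212,110),(255,122),(180,218),(220,233)]],"line",L(t(275,190,.01)))
a=robot.snapshot("top")
b=cv2.imread("pics/a8t.png")
c=cv2.resize(a[205:290,145:280,::-1],None,fx=5,fy=5,interpolation=cv2.INTER_CUBIC)
print("diff in vial zone",cv2.absdiff(b,c)[90:260,160:300].max())
im=cv2.imread("pics/scene0.png");s=robot.snapshot("scene")[:,:,::-1];cv2.imwrite("pics/f.png",s)
st()
```

```text
vial ends [array([0.03  , 0.0625]), array([-0.0273,  0.0581])] [0.00135 0.0603 ]
corners [array([0.0282, 0.0725]), array([0.0295, 0.0508]), array([-0.026 ,  0.0693]), array([-0.0265,  0.0485])] line [0.0017 0.0324]
diff in vial zone 4
t 16.5 lane [ 0.0602 -0.2752] z 0.2253 tooly ang -0.321 toolz [ 0.     0.001 -1.   ] f lane -0.0 1.38 -1.05
```

View pics/f.png

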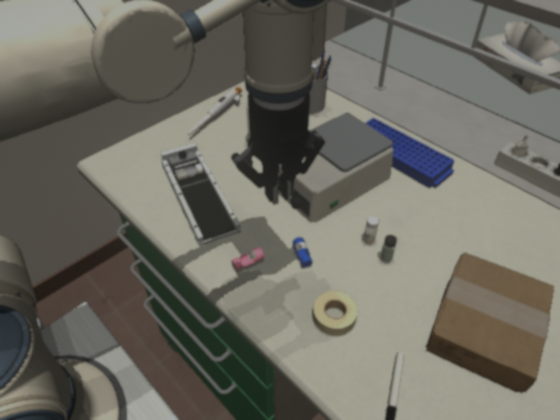

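The vial rests at lane y of about 60 mm, and its picture does not change between two frames. The bystanders in view (tape roll at (335,312), upright vials at (371,230) and (388,249)) stand where they were. I'm handing in.

Run:
```python
from rig import robot
print(robot.close_job())
```

```text
the job is handed in; nothing more can be done
None
```

I rolled the white-capped vial down the lane with nearly closed fingers at 25 mm/s or less, and felt forward in 2 mm steps near the stop. The pad was touched with the vial's centre at a lane y of about 60 mm. I pressed it there, backed off at about 4 mm/s, lifted clear and handed the job in at about 16.5 s.

- **Pressing force:** the wrist read about 6.6 N and then about 8 N, held for over half a second. The tool also felt about 3 N upward, so friction in the lane may have taken part of that push. I could not measure the pad force itself; I put it at roughly 4.5–8 N.
- **Final position:** the vial lies on the lane floor at a lane y of about 60 mm, between the lines at 33 and 77 mm. It is within about 0.06 rad of straight across the lane. Two pictures 0.1 s or so apart show no movement.
- **Surroundings:** the gripper is clear of everything. The tape roll and upright vials looked unmoved. The beaker was hidden behind the arm in the last picture; it looked unmoved in the earlier ones, and the arm did not come near it.
- **Disagreement between views:** the two cameras put the first line and the pad about 4–5 mm apart along the lane. I relied on the touch reading instead, which agreed with the top view.

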